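# Set the drying-box door on its stay

## Task

Prop the drying box's door open at the second hole from the knob: lift the flat steel stay by its black knob, swing it over so that this hole comes above the upright peg on the box's roof, feel it gently down over the peg until the stay lies fully home on the peg's collar, and let go. Do not force the stay against the peg, and leave the jars, pots and tools around it where they stand.

Things in the scene. Friction and masses are not known exactly. Their poses are not given: they have to be found in the camera images.
- box: cream sheet-steel drying box fixed on the table, 300 mm deep (x), 360 mm wide (y), 140 mm high. Origin: centre of its underside; its x axis points from the front face to the back, y to its left, z up. The flat roof is 140 mm above the origin. The upright door is in the front face (x = -150 mm), hinged at its left (+y) end, and swings out towards -x. Nothing stands on the roof except the peg, the stay and the small jar
- door_hinge (a point): point on the door's vertical hinge axis, 10 mm above the roof, 6 mm in front of the front face when shut
- door (a joint): door opening in rad, 0 shut, growing as it swings out (clockwise seen from above), stop at 1.3. Its stiff hinge stays where it is left; turning it takes about 0.3 N m (about 2 N at the pivot)
- pivot (a point): centre of the stay's swivel on top of the door, at the height of the stay's underside (10 mm above the roof), 170 mm from the door's hinge axis; it swings with the door. Here the stay turns freely about a vertical axis and hinges freely upwards; it cannot be taken off
- knob (a point): grasp centre of the stay's upright black round knob, 20 mm diameter, 42 mm tall, standing on the far end of the flat bar. The point is on the knob's axis, 25 mm above the bar's top (40 mm above the roof when the stay lies flat), 205 mm from the pivot. At the start it lies flat, 10 mm above the roof on a small foot under the knob, beside the peg (to its left, +y)
- stay_hole (a point): centre, at the bar's underside, of the hole to use: second from the knob, 130 mm from the pivot, 75 mm short of the knob's axis on the straight line from pivot to knob
- peg_foot (a point): point 10 mm above the roof (the height of the collar's top) over the centre of the peg's flat foot plate, 62 x 46 mm, 50 mm behind the front face and 30 mm right of the box's middle. The peg itself is screwed on by hand and stands up to 5 mm off this point along the box's x and up to 5 mm along its y, different each time and not measured
- foot: the peg's foot plate on the roof, carrying the fixed upright steel peg: 12 mm diameter, 12 mm tall above a collar 22 mm across, its flat top 22 mm above the roof, the collar's top 10 mm. The hole has only 1.2 mm of room all round, so the bar readily lands on the peg's flat top and must be moved about in light contact until it drops. Keep the push of stay on peg below 20 N. Origin: plate centre, underside
- stay (a joint): The stay is a plain steel bar 235 mm long, 28 mm wide, 5 mm thick, about 0.25 kg, with four 14.5 mm round holes on its centre line at 70, 100, 130 and 160 mm from the pivot, towards the knob. Joint: how far the stay is hinged up about its pivot, rad: 0 flat on the roof or on the collar, growing as the knob is lifted (about 0.09 where the second hole from the knob lies on top of the peg). A push at the knob presses 1.6 times as hard on the peg
- paint_jar: small clear glass jar with black lid, 48 mm across, 50 mm tall, standing on the box's roof at the back right corner; leave alone. Origin: centre of its underside
- glaze_jar: dark green jar with black lid, 56 mm across, 60 mm tall, on the table right of the box; leave alone. Origin: centre of its underside
- varnish: amber bottle with white cap, 84 mm across, 200 mm tall, on the table left of the box; leave alone. Origin: centre of its underside
- brush_pot: green pot 76 mm across, 90 mm tall, with brushes standing in it to 250 mm; leave alone. Origin: centre of its underside
- clay_cup: terracotta cup 68 mm across, 75 mm tall; leave alone. Origin: centre of its underside
- paint_plate: white paper plate 140 mm across, 14 mm high, with black paint; leave alone. Origin: centre of its underside
- scraper: wooden-handled spatula 180 mm long lying on the table; leave alone. Origin: centre of its length, underside

How it is judged:
By the outcome, as a careful person would: the job done as asked, in the order asked, and still so for the second after the job is handed in, with the robot touching nothing.
It also fails if it takes over 72 s, if anything falls off the work surface, if the arm or the gripper's body presses on something with over 40 N, if the wrist force passes 120 N, or if a joint passes its speed limit or range.

## Robot

A 7-joint arm with a two-finger parallel gripper is mounted at the origin on the work surface. World frame = base frame: x ahead of the robot, y to its left, z up, the work surface at z = 0. Lengths are in mm, angles in rad, forces in N, time in s.
With the tool pointing down it reaches from about 400 to 900 mm from the base axis. Payload 5.6 kg.
Tool frame: the origin (TCP) lies on the centre line of the jaws, within the pads' length; the fingertips stand 22 mm ahead of it and the grasp point (between the pads) lies 3 mm ahead of it; x points along the fingers, y is the direction in which the jaws open and shut, and the axes are right-handed (so a half turn about x gives the same grasp; the last joint's range is limited). The gripper opens to 92 mm and grips with 3 to 60 N. Pads are 20 mm wide; open, the fingers measure 128 mm over their backs; the gripper's body (75 mm by 189 mm) begins 69 mm behind the grasp point.
Start: joints at [-1.161, 0.468, -0.012, 1.603, 0.006, 1.071, -0.056], TCP at [284.404, 584.485, 236.592] pointing down, gripper open.
Joint ranges: [-2.53, 2.53], [-0.31, 2.02], [-1.57, 1.55], [0.28, 2.44], [-1.29, 4.43], [0.15, 1.84], [-2.92, 2.92]. Speed limits (rad/s): [2.57, 2.57, 3.14, 3.14, 3.14, 3.14, 3.14].

## Interface

Orientations are given as a unit quaternion [x, y, z, w].
In Python, from bench import state, imaging, order gives the robot as it stands. The module is installed in compiled form; this text tells all that it offers.
- The arm moves only by the shell command python3 -m jog 'ROWS' [FORCE]. ROWS is a JSON object of lists of equal length, an entry for each row: "travel": the shift along the tool's x, y, z in cm, a list of three; "twist": the turn, a rotation vector about the tool's x, y, z in rad, a list of three; "grip": the gripper command: -1 is fully open, 1 is shut, values between are in proportion. A call has 1 to 12 rows; each row is the pose to reach, as a shift and turn from the pose commanded when the call began, along the tool's axes at that moment; what a row does not reach only later rows make up. A row lasts 1/8 s, in which the tool goes at most 62.5 mm and 10.7 degrees, less where a joint would pass 70% of its speed; a pose out of reach is approached as far as the arm can. A call with a gripper value outside its range is refused whole. The fingers move at their own pace and stop on an object; FORCE is the grip in N (left out, the last holds). Time passes only in rows, so rows that repeat a pose let the fingers close. It gives the time, the measured TCP pose, the force and the opening at its end, in the units of the state.
- state(): the state, without advancing time (a new reading comes with each control period).
- imaging.snapshot(name): name is "scene" or "side" or "wrist"; returns (picture, depth): 384x512x3 uint8, red, green, blue; 384x512 float32, mm along the optical axis (not along the pixel's ray), 0 where there is no reading.
- imaging.camera_params(name): a dict with "fx", "fy", "cx", "cy" (pixels), "R" (3x3) and "t" (3): a world point X has camera coordinates R X + t; the wrist camera has in their place "hand_eye" (4x4, takes a point from camera to tool coordinates, whose origin is the TCP and whose axes are the tool frame's). Camera axes: x right, y down, z forward; pixel columns grow to the right and rows downward; lengths in mm; the calibration is good to about 2 mm. A picture is of the moment at which its call begins: read the wrist's pose just before it. camera_params takes no time and is no camera call.
- order.finish_job(): hands the job in, once; it reports no verdict.
The state is a dict: "clock": time; "joint_pos": joint angles; "qvel": joint speeds; "joint_torque": joint torques, N m; "tool_pos": TCP position; "tool_rot": TCP orientation; "force": force on the tool from outside, world axes, zero at the start; "moment": the same for the moment, N m; "grip_width": finger opening in mm.
Only numpy, scipy, OpenCV 4.12 (cv2) and the standard library are available. Lean on these libraries where they do the work, as an engineer would, in place of code of your own. Each camera call takes 0.05 s, during which the arm holds its last target.

## Working session

There is one attempt and no reset: what is moved stays moved. The work goes in short steps, Python scripts to look and compute and a shell command to move; the robot and the scene stay as the last step left them, time stands still between calls to the robot, and variables do not carry over. Pictures are saved under pics/ and viewed, and the job is handed in when it is done.

```bash
mkdir -p pics; ls; python3 - <<'E'
from bench import state, imaging, order
import cv2
s=state()
for k,v in s.items(): print(k,v)
for n in ["scene","side","wrist"]:
    p,d=imaging.snapshot(n); cv2.imwrite(f"pics/{n}0.png",p[:,:,::-1]); 
    import numpy as np; np.save(f"pics/{n}0_d.npy",d)
    print(n,imaging.camera_params(n))
E
```

```text
pics
clock 0.0
joint_pos [-1.16100329  0.46840843 -0.01158778  1.60362469  0.00604279  1.07142508
 -0.05629796]
qvel [-8.78324032e-04  6.78637997e-04  5.43937478e-05 -1.27155553e-03
  1.22527674e-03  1.17203318e-04  1.53668187e-03]
joint_torque [-1.45590971e-04 -5.20580006e+01 -1.25706379e-02 -2.43738270e+01
 -5.66450029e-02  1.73999491e-02  1.79890826e-04]
tool_pos [284.19752806 583.95828004 235.61961607]
tool_rot [ 0.15809919  0.68914375 -0.15938338  0.68897204]
force [-0.73934158 -0.2620276  -0.59362791]
moment [ 0.00340348 -0.02204351  0.03317132]
grip_width 91.93352756137587
scene {'fx': 424.56478719615137, 'fy': 424.56478719615137, 'cx': 243.04812886889422, 'cy': 186.13658844664664, 'R': array([[-0.6550416 ,  0.7555903 , -0.00194881],
       [ 0.56518231,  0.48825672, -0.6649619 ],
       [-0.50148724, -0.43667914, -0.74687474]]), 't': array([ 349.95931905, -238.18050158, 1778.35084162])}
side {'fx': 369.60172191959754, 'fy': 369.60172191959754, 'cx': 259.60524181925376, 'cy': 191.81054357819679, 'R': array([[ 0.86396896, -0.50320368, -0.01853906],
       [-0.27660079, -0.44349724, -0.85252695],
       [ 0.42077268,  0.74168474, -0.52235439]]), 't': array([-461.71279747,  284.69382743, 1035.10399796])}
wrist {'fx': 271.84230340655273, 'fy': 271.84230340655273, 'cx': 258.2173478331526, 'cy': 191.57878557030568, 'hand_eye': array([[ 1.49419412e-03, -2.95259494e-01,  9.55415930e-01,
        -1.48176461e+02],
       [ 9.99998855e-01,  6.69222474e-04, -1.35710331e-03,
         2.52563300e-01],
       [-2.38688177e-04,  9.55416864e-01,  2.95260156e-01,
        -8.32331356e+01],
       [ 0.00000000e+00,  0.00000000e+00,  0.00000000e+00,
         1.00000000e+00]])}
```

View pics/scene0.png

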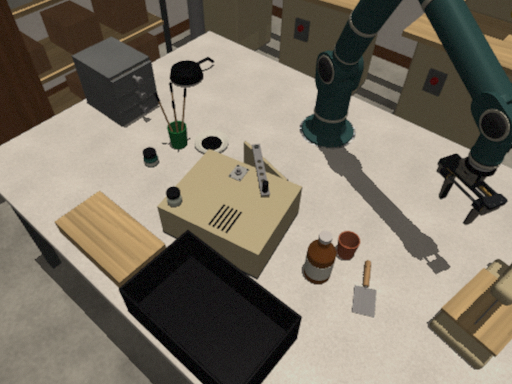

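View pics/side0.png

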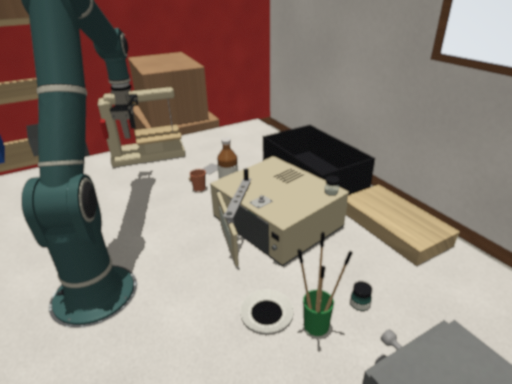

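View pics/wrist0.png

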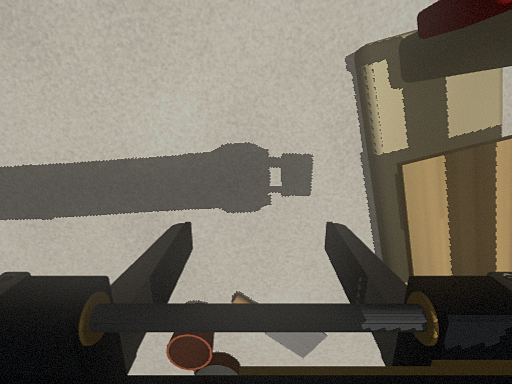

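The box sits at about (230,205) in the scene view, with the peg plate near (238,172), the stay from about (258,147) to the knob at (265,187), and the paint jar at (174,196). In the side view the knob is at (246,175) and the peg at (262,200). I'll enlarge both views.

```bash
python3 - <<'E'
import cv2
a=cv2.imread('pics/scene0.png')[125:275,150:320]; cv2.imwrite('pics/scene0z.png',cv2.resize(a,None,fx=4.4,fy=4,interpolation=cv2.INTER_CUBIC)[:600,:800])
a=cv2.imread('pics/side0.png')[150:270,200:360]; cv2.imwrite('pics/side0z.png',cv2.resize(a,None,fx=5,fy=5,interpolation=cv2.INTER_CUBIC))
E
```

```text
(no output)
```

View pics/scene0z.png

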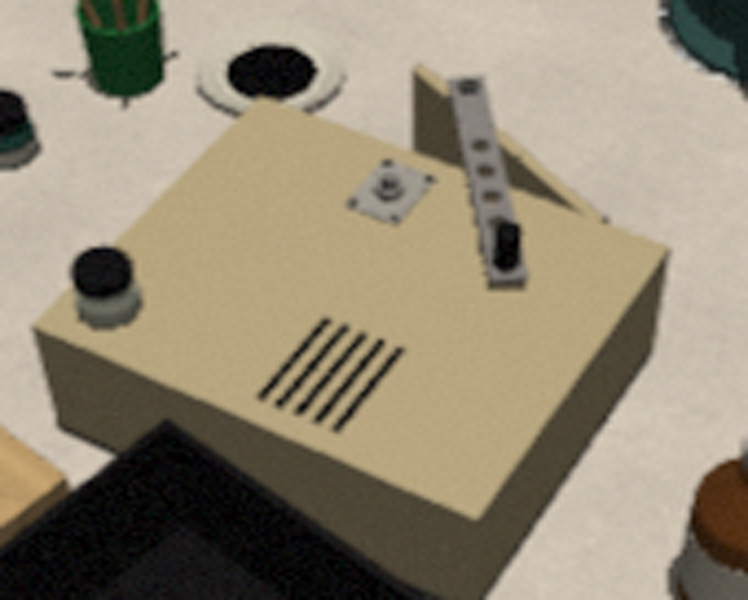

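View pics/side0z.png

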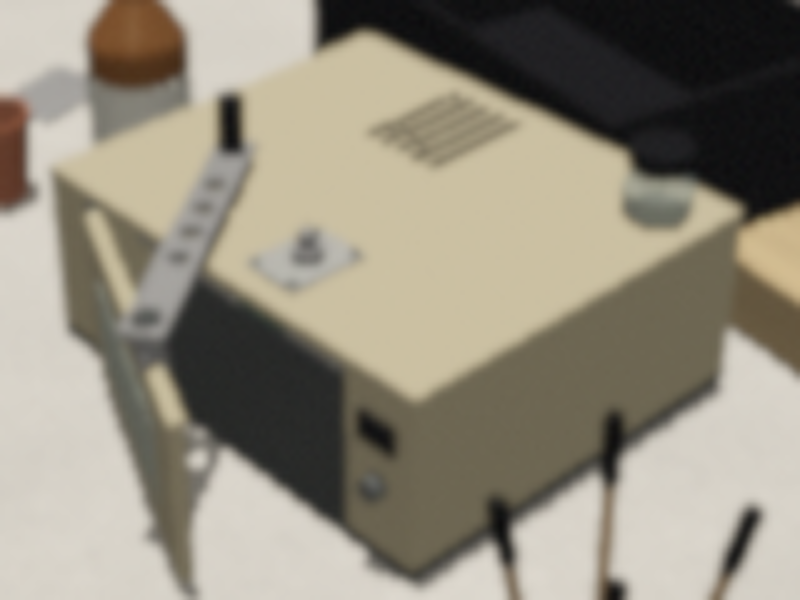

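```bash
cat > h.py <<'E'
import numpy as np, cv2
from bench import state, imaging
from scipy.spatial.transform import Rotation as Ro
def cam(n, s=None):
    c=imaging.camera_params(n)
    if n=="wrist":
        H=c['hand_eye']; Rt=Ro.from_quat(s['tool_rot']).as_matrix()
        Rw=Rt@H[:3,:3]; tw=Rt@H[:3,3]+s['tool_pos']
        c['R']=Rw.T; c['t']=-Rw.T@tw
    return c
def ray(c,u,v):
    d=c['R'].T@np.array([(u-c['cx'])/c['fx'],(v-c['cy'])/c['fy'],1.]); o=-c['R'].T@c['t']; return o,d
def plane(c,u,v,z):
    o,d=ray(c,u,v); return o+d*(z-o[2])/d[2]
def proj(c,X):
    p=c['R']@np.asarray(X,float)+c['t']; return np.array([c['fx']*p[0]/p[2]+c['cx'],c['fy']*p[1]/p[2]+c['cy']])
def rigid(src,dst):
    src,dst=np.array(src),np.array(dst); a=src-src.mean(0); b=dst-dst.mean(0)
    th=np.arctan2((a[:,0]*b[:,1]-a[:,1]*b[:,0]).sum(),(a*b).sum())
    R=np.array([[np.cos(th),-np.sin(th)],[np.sin(th),np.cos(th)]]); return th,R,dst.mean(0)-R@src.mean(0)
E
python3 - <<'E'
from h import *
np.set_printoptions(precision=1,suppress=True)
sc=cam('scene'); sd=cam('side')
Z=lambda p:(150+p[0]/4.4,125+p[1]/4); Y=lambda p:(200+p[0]/5,150+p[1]/5)
model=[(-150,180),(-150,-180),(150,-180),(150,180)] # FL FR BR BL
C={'scene':(sc,Z,[(667,250),(262,100),(35,327),(480,520)]),'side':(sd,Y,[(55,172),(418,403),(743,210),(365,30)])}
for n,(c,f,pts) in C.items():
    w=np.array([plane(c,*f(p),140)[:2] for p in pts]); print(n,w.tolist())
    th,R,t=rigid(model,w); print(th,t, (w-(np.array(model)@R.T+t)))
    print(np.linalg.norm(np.roll(w,-1,0)-w,axis=1))
print('peg top scene',plane(sc,*Z((392,178)),162),'side',plane(sd,*Y((309,235)),162))
print('plate scene',np.mean([plane(sc,*Z(p),142) for p in [(388,161),(433,178),(397,219),(351,204)]],0))
print('knob top scene',plane(sc,*Z((507,230)),157),'side',plane(sd,*Y((230,100)),157))
print('knob base scene',plane(sc,*Z((505,265)),155-0),'side',plane(sd,*Y((232,150)),155))
print('pivot scene',plane(sc,*Z((468,88)),155),'side',plane(sd,*Y((146,317)),155))
for p in [(481,145),(486,170),(491,195)]: print('hole',plane(sc,*Z(p),155))
for p in [(215,182),(205,205),(192,230),(178,257)]: print('hole sd',plane(sd,*Y(p),155))
E
```

```text
scene [[444.2348918614266, 173.30654337149218], [512.1948243077845, -174.70920525998997], [802.1169941589502, -118.42319971989866], [731.7816184843417, 231.89052806501803]]
0.19585407647116948 [622.6  28. ] [[ 3.8 -2.1]
 [ 1.7  3. ]
 [-2.6  0.9]
 [-2.9 -1.9]]
[354.6 295.3 357.3 293.5]
side [[436.9093614326772, 157.39636935175542], [505.87461050968324, -187.7542677414766], [799.0477776597452, -126.93287331343765], [732.383849845438, 230.93994965438526]]
0.2045448828794219 [618.6  18.4] [[ 1.8 -6.8]
 [-2.4  0.5]
 [-2.9  0.4]
 [ 3.5  5.8]]
[352.  299.4 364.  304.5]
peg top scene [531.6 -19.2 162. ] side [526.  -33.9 162. ]
plate scene [527.7 -22.5 142. ]
knob top scene [516.6  79.6 157. ] side [573.3 157.  157. ]
knob base scene [545.2 101.  155. ] side [542.   96.3 155. ]
pivot scene [405.3 -49.9 155. ] side [404.4 -51.3 155. ]
hole [452.8   2.5 155. ]
hole [473.1  24.1 155. ]
hole [492.8  45.1 155. ]
hole sd [512.1  64.8 155. ]
hole sd [492.9  42.4 155. ]
hole sd [471.8  19.9 155. ]
hole sd [450.   -3.4 155. ]
```

```bash
python3 - <<'E'
from h import *
np.set_printoptions(precision=3,suppress=True)
s=state(); R=Ro.from_quat(s['tool_rot']).as_matrix(); print(R)
# hinge estimate side: door top far end, z=150
sd=cam('side'); sc=cam('scene')
for p in [(95,212)]: print(plane(sd,200+p[0]/5,150+p[1]/5,140))
for p in [(604,219),(418,68)]: print('door ends scene',plane(sc,150+p[0]/4.4,125+p[1]/4,140))
print('door end side',plane(sd,200+178/5,150+425/5,140))
# goals
K=np.array([543.5,100.]); u=np.array([.676,.737])
d=np.array([K[0],K[1],330])-s['tool_pos']; print('shift tool cm to above knob',R.T@d/10)
# camera viewpoint offset
c=cam('wrist',s); print('cam pos rel tcp world',-c['R'].T@c['t']-s['tool_pos'],'fwd',c['R'][2])
E
```

```text
[[-0.     0.438  0.899]
 [-0.001  0.899 -0.438]
 [-1.    -0.001  0.   ]]
[438.112  95.191 140.   ]
door ends scene [447.261 117.684 140.   ]
door ends scene [ 399.265 -107.415  140.   ]
door end side [ 381.977 -134.877  140.   ]
shift tool cm to above knob [ -9.364 -32.2    44.492]
cam pos rel tcp world [-74.665  36.832 148.164] fwd [ 0.264 -0.132 -0.955]
```

```bash
python3 -m jog '{"travel":[[-6,0,0],[-9.4,-6,6],[-9.4,-32.2,44.5],[-9.4,-32.2,44.5],[-9.4,-32.2,44.5],[-9.4,-32.2,44.5],[-9.4,-32.2,44.5],[-9.4,-32.2,44.5],[-9.4,-32.2,44.5],[-9.4,-32.2,44.5],[-9.4,-32.2,44.5],[-9.4,-32.2,44.5]],"twist":[[0,0,0],[0.18,0,0],[1.86,0,0],[1.86,0,0],[1.86,0,0],[1.86,0,0],[1.86,0,0],[1.86,0,0],[1.86,0,0],[1.86,0,0],[1.86,0,0],[1.86,0,0]],"grip":[-1,-1,-1,-1,-1,-1,-1,-1,-1,-1,-1,-1]}'
python3 - <<'E'
from h import *
s=state(); print(s['tool_pos'],s['qvel'],s['joint_pos'],Ro.from_quat(s['tool_rot']).as_matrix())
E
```

```text
clock: 1.65
tool_pos: [543.5, 99.9, 330.3]
tool_rot: [-0.647, -0.285, 0.647, -0.285]
force: [0.0, 0.7, 0.4]
grip_width: 91.8
[543.54715288  99.90166266 330.27153675] [-0.01448644 -0.00548814 -0.03063377  0.00368449  0.00423795  0.00164167
  0.06246213] [-0.69003791  0.22434212  0.53420863  1.76092782 -0.12220938  1.18999438
 -0.86217296] [[-6.32597252e-04  7.37805553e-01 -6.75013011e-01]
 [-2.05914043e-04 -6.75013228e-01 -7.37805597e-01]
 [-9.99999779e-01 -3.27739135e-04  5.78936038e-04]]
```

```bash
python3 - <<'E'
from h import *
import json
s=state(); p,d=imaging.snapshot('wrist'); cv2.imwrite('pics/w1.png',p[:,:,::-1]); np.save('pics/w1d.npy',d)
json.dump({k:np.asarray(s[k]).tolist() for k in('tool_pos','tool_rot')},open('pics/w1.json','w'))
cv2.imwrite('pics/w1b.png',cv2.resize(p[:,:,::-1],(800,600),interpolation=cv2.INTER_CUBIC))
E
```

```text
(no output)
```

View pics/w1b.png

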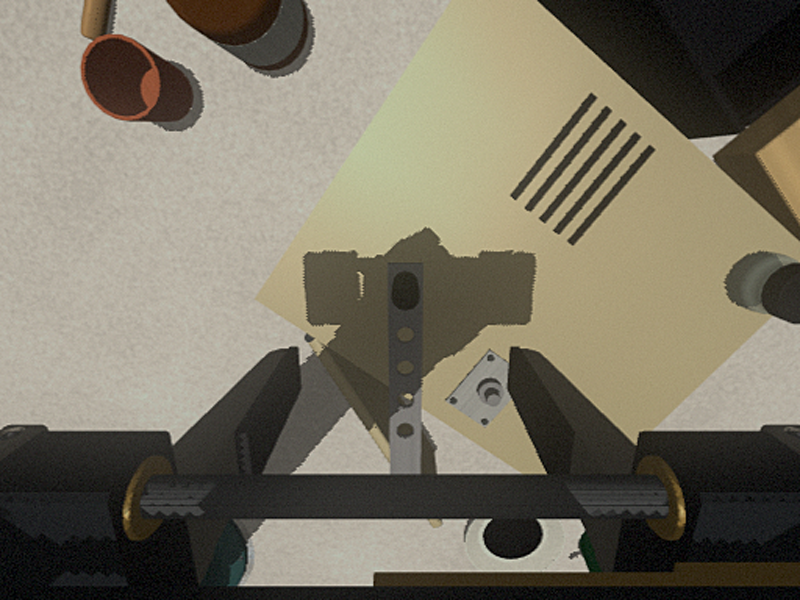

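```bash
python3 - <<'E'
import cv2
a=cv2.imread('pics/w1.png')[160:310,190:340]; cv2.imwrite('pics/w1z.png',cv2.resize(a,(600,600),interpolation=cv2.INTER_CUBIC))
E
```

```text
(no output)
```

View pics/w1z.png

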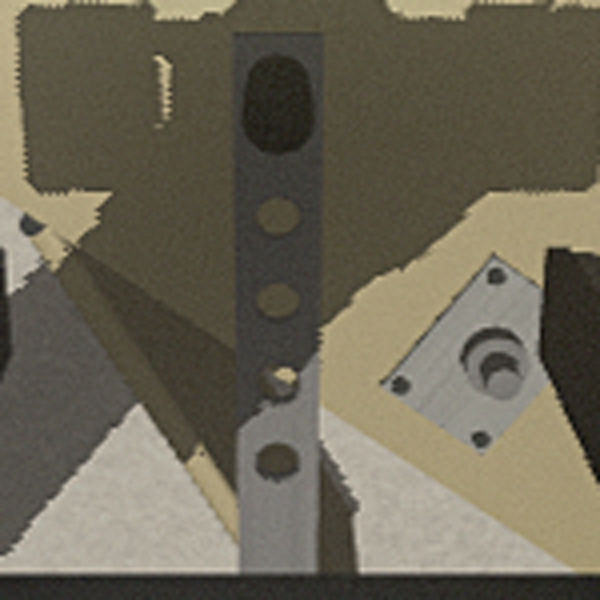

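```bash
python3 - <<'E'
from h import *
import json
np.set_printoptions(precision=1,suppress=True)
s=json.load(open('pics/w1.json')); c=cam('wrist',{k:np.array(v) for k,v in s.items()})
f=lambda p:(190+p[0]/4-.4,160+p[1]/4-.4)
print('cam',-c['R'].T@c['t'])
hs=[plane(c,*f(p),155)[:2] for p in [(278,216),(278,300),(278,381),(277,462)]]
for h in hs: print('hole',h)
print(np.diff(np.linalg.norm(np.array(hs)-hs[0],axis=1)))
v=hs[0]-hs[3]; u=v/np.linalg.norm(v); m=np.mean(hs,0); print('u',u,'ang',np.degrees(np.arctan2(u[1],u[0])))
P=m-115*u; K=m+90*u; print('pivot',P,'knob',K)
print('knob img top/base',(proj(c,[*K,197])-[190,160])*4,(proj(c,[*K,155])-[190,160])*4)
print('bar end',plane(c,*f((278,33)),155), K+15*u)
print('peg top',plane(c,*f((502,379)),162))
print('plate c', np.mean([plane(c,*f(p),142) for p in [(492,255),(383,382),(482,455)]],0), [plane(c,*f(p),142) for p in [(492,255),(383,382),(482,455)]])
for n,z in (('bolts',143),): print(np.array([plane(c,*f(p),z) for p in [(497,275),(401,385),(481,439)]]))
g=lambda p:(p[0]*.64-.4+.0,p[1]*.64-.4)
for n,p in (('FL',(257,298)),): print(n,plane(c,*g(p),140))
print('hinge-ish',plane(c,*f((32,224)),150),plane(c,*f((32,224)),140))
# collar top circle centre, visible
E
```

```text
cam [601.  161.8 478.4]
hole [514.   64.9]
hole [494.   43.1]
hole [473.8  21. ]
hole [452.3  -2.1]
[29.6 30.  31.5]
u [0.7 0.7] ang 47.397000009939426
pivot [405.7 -52.9] knob [544.5  98. ]
knob img top/base [277.8 117.9] [277.2  78.2]
bar end [554.2 109.  155. ] [554.6 109. ]
peg top [531.4 -25.1 162. ]
plate c [517.3 -21.2 142. ] [array([554.1,   2.1, 142. ]), array([495.5,  -9.8, 142. ]), array([502.4, -56. , 142. ])]
[[550.8  -4.3 143. ]
 [499.7 -14.4 143. ]
 [506.6 -50.  143. ]]
FL [440.6 168.  140. ]
hinge-ish [451.7 115.4 150. ] [447.1 114.  140. ]
```

```bash
python3 -m jog '{"travel":[[4,0.1,0],[8,0.1,0],[11,0.1,0],[13,0.1,0],[14.7,0.1,0],[14.7,0.1,0],[14.7,0.1,0],[14.7,0.1,0]],"twist":[[0,0,0],[0,0,0],[0,0,0],[0,0,0],[0,0,0],[0,0,0],[0,0,0],[0,0,0]],"grip":[-1,-1,-1,-1,-1,-1,-1,-1]}' 15
python3 - <<'E'
from h import *
for n in ('wrist','scene','side'):
    p,d=imaging.snapshot(n)
    if n=='scene': p=cv2.resize(p[110:260,180:340],(800,600)[:2],interpolation=cv2.INTER_CUBIC)
    if n=='side': p=cv2.resize(p[120:240,180:340],None,fx=5,fy=5,interpolation=cv2.INTER_CUBIC)
    cv2.imwrite(f'pics/{n}2.png',p[:,:,::-1])
s=state();print(s['force'],s['tool_pos'])
E
```

```text
clock: 2.7
tool_pos: [545.0, 99.7, 184.5]
tool_rot: [0.648, 0.285, -0.647, 0.285]
force: [-0.3, -0.3, 0.2]
grip_width: 92.0
[0.89509204 0.07548186 0.30895199] [544.69419177  99.68865401 184.17568738]
```

View pics/wrist2.png

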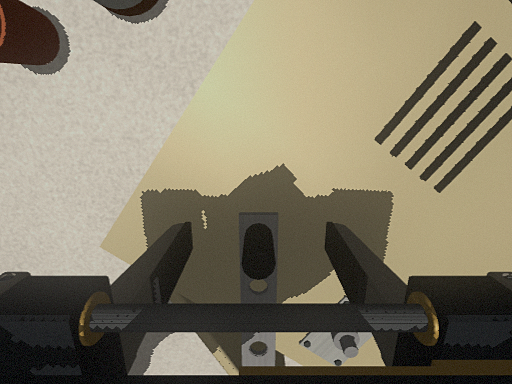

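View pics/side2.png

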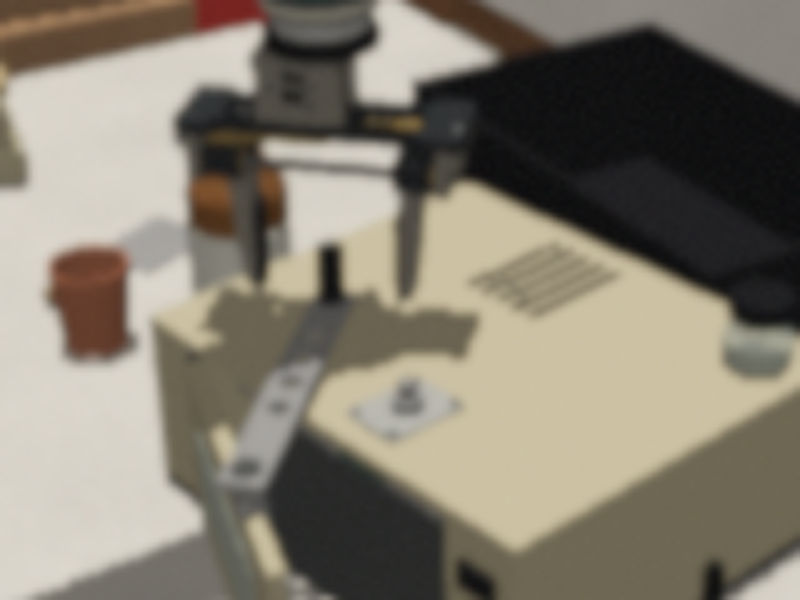

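```bash
python3 - <<'E'
from h import *
np.set_printoptions(precision=1,suppress=True)
c=imaging.camera_params('wrist');H=np.linalg.inv(c['hand_eye'])
for p in ([22,0,0],[3,0,0],[-14,0,0],[28,0,0],[22,46,0],[22,46,10],[22,46,-10]):
    q=H[:3,:3]@np.array(p,float)+H[:3,3]; print(p,c['fx']*q[0]/q[2]+c['cx'],c['fy']*q[1]/q[2]+c['cy'])
E
```

```text
[22, 0, 0] 257.26934422896954 235.1278894546747
[3, 0, 0] 257.17577374089296 248.84254116348706
[-14, 0, 0] 257.07326243674146 263.86765069913986
[28, 0, 0] 257.2952430141467 231.3318975165323
[22, 46, 0] 323.93943785459066 235.13453024667507
[22, 46, 10] 322.9121014943446 248.08055550312702
[22, 46, -10] 324.9998146704078 221.77214420629798
```

The knob spans rows 222–280 around col 258, which matches the jaw axis (projected base 231, top 264), so it sits centred between the pads. I'll close now.

```bash
python3 -m jog '{"travel":[[0,0,0],[0,0,0],[0,0,0],[0,0,0],[0,0,0],[0,0,0],[0,0,0],[0,0,0]],"twist":[[0,0,0],[0,0,0],[0,0,0],[0,0,0],[0,0,0],[0,0,0],[0,0,0],[0,0,0]],"grip":[1,1,1,1,1,1,1,1]}' 15
```

```text
clock: 3.85
tool_pos: [544.4, 99.5, 183.6]
tool_rot: [0.647, 0.285, -0.647, 0.285]
force: [0.8, -0.7, 0.5]
grip_width: 19.7
```

```bash
python3 -m jog '{"travel":[[-0.5,0,0.08],[-1.02,0,0.18],[-1.5,0,0.28],[-2.03,0,0.4],[-2.5,0,0.53],[-3.03,0,0.68],[-3.03,0,0.68],[-3.03,0,0.68]],"twist":[[0,0.025,0],[0,0.05,0],[0,0.075,0],[0,0.1,0],[0,0.125,0],[0,0.15,0],[0,0.15,0],[0,0.15,0]],"grip":[1,1,1,1,1,1,1,1]}'
python3 - <<'E'
from h import *
s=state();print(s['force'],s['moment'],s['tool_pos'],s['clock'])
for n in ('wrist','side'):
    p,d=imaging.snapshot(n)
    if n=='side': p=cv2.resize(p[120:240,180:340],None,fx=5,fy=5,interpolation=cv2.INTER_CUBIC)
    cv2.imwrite(f'pics/{n}3.png',p[:,:,::-1])
E
```

```text
clock: 4.85
tool_pos: [539.5, 94.4, 213.7]
tool_rot: [0.694, 0.305, -0.597, 0.263]
force: [-0.3, -2.1, -2.7]
grip_width: 19.5
[-0.26098067 -2.11439718 -2.71706155] [-0.57245635  0.46343827  0.07746047] [539.48494755  94.35618079 213.65403782] 4.85
```

View pics/side3.png

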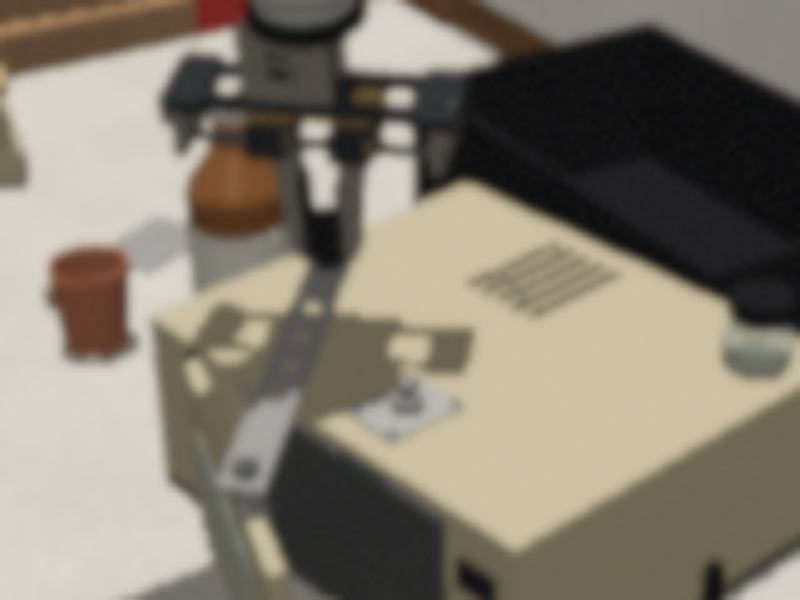

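View pics/wrist3.png

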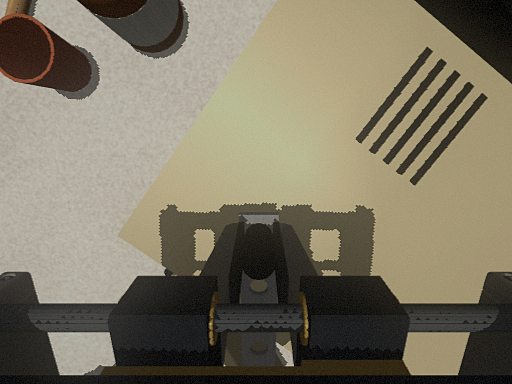

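```bash
python3 - <<'E'
from h import *
np.set_printoptions(precision=3,suppress=True)
s=state(); R=Ro.from_quat(s['tool_rot']).as_matrix(); T=s['tool_pos']; P=np.array([405.5,-52,0])
print(R.T@[0,0,1])
for k in range(1,13):
    f=-.625*k/12; M=Ro.from_rotvec([0,0,f]).as_matrix(); n=P*[1,1,0]+M@(T-P); 
    print(k,R.T@(n-T)/10, R.T@[0,0,1]*f, n)
E
```

```text
[-0.989 -0.    -0.148]
1 [-0.004  1.034  0.026] [0.052 0.    0.008] [546.988  87.257 213.494]
2 [-0.016  2.064  0.105] [0.103 0.    0.015] [554.046  79.702 213.494]
3 [-0.036  3.089  0.238] [0.155 0.    0.023] [560.701  71.79  213.494]
4 [-0.064  4.106  0.422] [0.206 0.    0.031] [566.935  63.543 213.494]
5 [-0.1    5.112  0.659] [0.258 0.    0.039] [572.731  54.982 213.494]
6 [-0.144  6.104  0.948] [0.309 0.    0.046] [578.073  46.131 213.494]
7 [-0.195  7.079  1.287] [0.361 0.    0.054] [582.948  37.013 213.494]
8 [-0.253  8.035  1.676] [0.412 0.    0.062] [587.342  27.655 213.494]
9 [-0.319  8.97   2.113] [0.464 0.    0.07 ] [591.242  18.08  213.494]
10 [-0.392  9.88   2.598] [0.515 0.    0.077] [594.638   8.316 213.494]
11 [-0.472 10.763  3.129] [0.567 0.    0.085] [597.522  -1.613 213.494]
12 [-0.558 11.617  3.705] [0.618 0.    0.093] [599.885 -11.678 213.494]
```

```bash
python3 -m jog '{"travel":[[0,1.03,0.03],[-0.02,2.06,0.1],[-0.04,3.09,0.24],[-0.06,4.1,0.42],[-0.1,5.1,0.66],[-0.14,6.1,0.95],[-0.2,7.08,1.29],[-0.25,8.03,1.68],[-0.32,8.97,2.11],[-0.39,9.88,2.6],[-0.47,10.76,3.13],[-0.56,11.62,3.7]],"twist":[[0.052,0,0.008],[0.103,0,0.015],[0.155,0,0.023],[0.206,0,0.031],[0.258,0,0.039],[0.309,0,0.046],[0.361,0,0.054],[0.412,0,0.062],[0.464,0,0.07],[0.515,0,0.077],[0.567,0,0.085],[0.618,0,0.093]],"grip":[1,1,1,1,1,1,1,1,1,1,1,1]}'
python3 -m jog '{"travel":[[0,0,0],[0,0,0]],"twist":[[0,0,0],[0,0,0]],"grip":[1,1]}'
python3 - <<'E'
from h import *
s=state();print(s['force'],s['moment'],s['tool_pos'],s['clock'],Ro.from_quat(s['tool_rot']).as_matrix())
for n in ('wrist','side','scene'):
    p,d=imaging.snapshot(n); cv2.imwrite(f'pics/{n}4.png',p[:,:,::-1])
    if n=='side': p=cv2.resize(p[130:250,180:340],None,fx=5,fy=5,interpolation=cv2.INTER_CUBIC)
    if n=='scene': p=cv2.resize(p[125:245,160:320],None,fx=5,fy=5,interpolation=cv2.INTER_CUBIC)
    cv2.imwrite(f'pics/{n}4z.png',p[:,:,::-1])
E
```

```text
clock: 6.45
tool_pos: [600.5, -12.1, 214.0]
tool_rot: [0.754, 0.076, -0.649, 0.065]
force: [-1.5, -0.7, -2.6]
grip_width: 19.7
clock: 6.7
tool_pos: [600.3, -11.2, 214.0]
tool_rot: [0.754, 0.078, -0.649, 0.066]
force: [-0.9, -1.4, -1.8]
grip_width: 19.8
[-0.90046855 -1.38411215 -1.8347181 ] [-0.19043872  0.63117377  0.04908442] [600.28088188 -11.22474855 213.9651194 ] 6.7 [[ 1.46430271e-01  2.03010979e-01 -9.68165646e-01]
 [ 3.08677030e-02 -9.79176332e-01 -2.00651180e-01]
 [-9.88739278e-01 -5.03642904e-04 -1.49647539e-01]]
```

View pics/side4z.png

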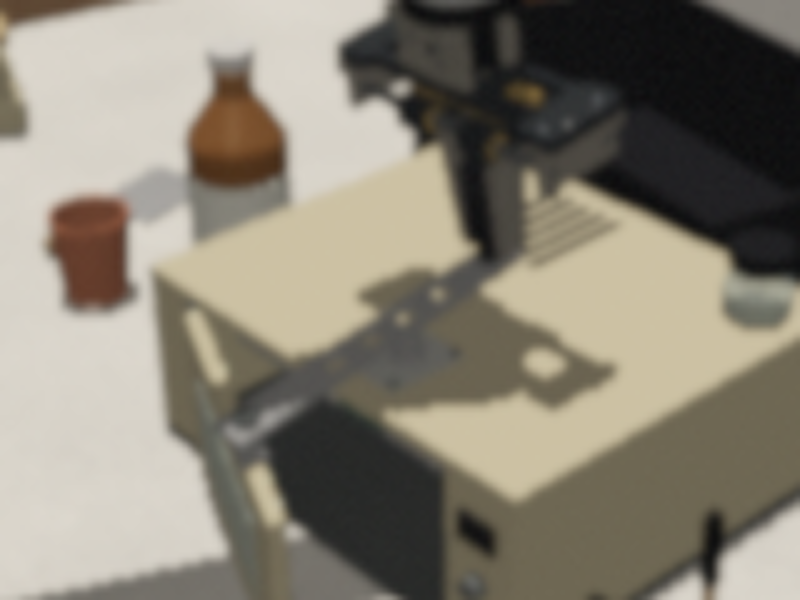

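View pics/scene4z.png

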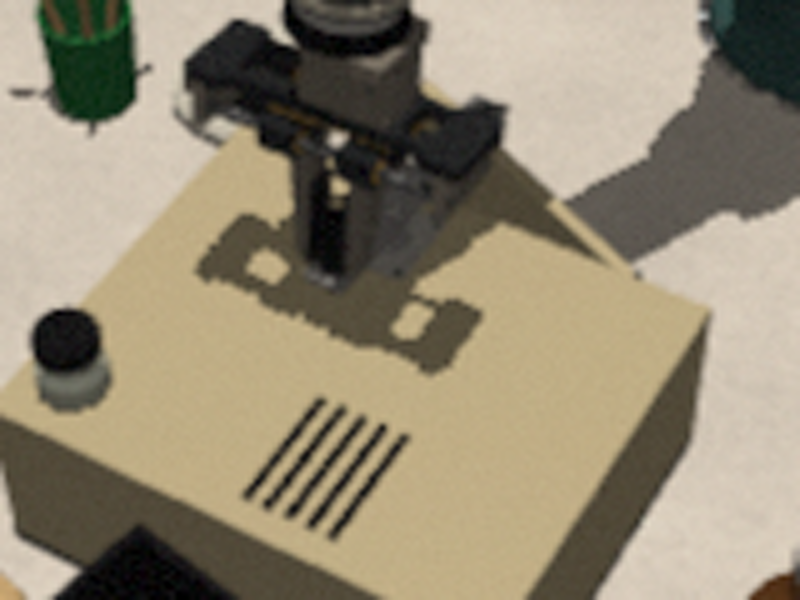

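View pics/wrist4z.png

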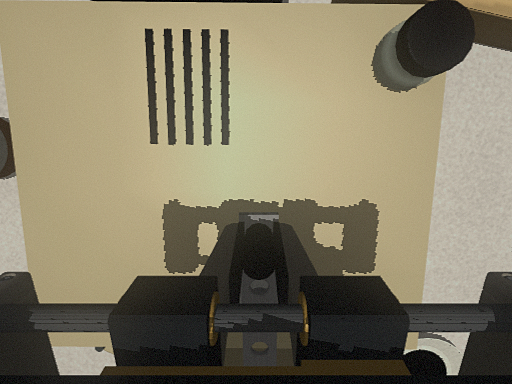

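By the gripper's geometry the hole is at about (532.5,-25.2,170) and the peg at (531.4,-25.1). The side view shows the second hole from the knob right over the peg, at zoom px (401,318). I'll lower it along the arc to just above the peg's top.

```bash
python3 -m jog '{"travel":[[0.3,0,-0.03],[0.6,0,-0.06],[0.82,0,-0.1],[0.82,0,-0.1],[0.82,0,-0.1]],"twist":[[0,-0.014,0],[0,-0.028,0],[0,-0.04,0],[0,-0.04,0],[0,-0.04,0]],"grip":[1,1,1,1,1]}'
cat > st.py <<'E'
from h import *
np.set_printoptions(precision=2,suppress=True)
s=state(); R=Ro.from_quat(s['tool_rot']).as_matrix(); x,y,z=R.T
h=s['tool_pos']+33*x+75*z
print('clk',s['clock'],'F',s['force'],'M',s['moment'],'tcp',s['tool_pos'],'hole',h,'tilt',np.arcsin(-z[2]),'yaw',np.degrees(np.arctan2(-z[1],-z[0])),'g',s['grip_width'])
E
python3 st.py
python3 - <<'E'
from h import *
p,d=imaging.snapshot('side'); cv2.imwrite('pics/side5.png',p[:,:,::-1]); p=cv2.resize(p[170:220,230:300],None,fx=11,fy=11,interpolation=cv2.INTER_CUBIC)
cv2.imwrite('pics/side5z.png',p[:,:,::-1])
E
```

```text
clock: 7.48
tool_pos: [602.6, -11.1, 206.1]
tool_rot: [0.741, 0.076, -0.664, 0.068]
force: [0.4, -0.7, -1.3]
grip_width: 19.7
clk 7.475 F [ 0.44 -0.67 -1.34] M [-0.06  0.15  0.01] tcp [602.64 -11.11 206.06] hole [533.2  -25.44 164.98] tilt 0.11057045791224066 yaw 11.667418619306538 g 19.73818426451299
```

View pics/side5z.png

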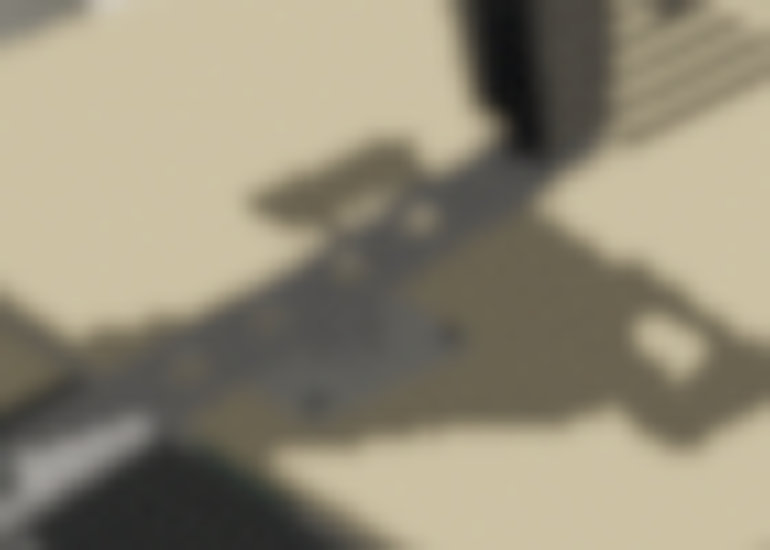

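```bash
python3 - <<'E'
from h import *
np.set_printoptions(precision=1,suppress=True)
c=cam('side'); z=lambda X:(proj(c,X)-[230,170]+.45)*11
print('pegtop pred',z([531.4,-25.1,162]),'hole top pred',z([533,-25.4,170]),'foot plate c',z([528.3,-27,142]))
for p in [(421,217),(347,262),(270,315),(187,362)]: print(plane(c,p[0]/11+230-.45,p[1]/11+170-.45,170))
a=cv2.imread('pics/side0.png')[170:220,230:300]; cv2.imwrite('pics/side0zz.png',cv2.resize(a,None,fx=11,fy=11,interpolation=cv2.INTER_CUBIC))
E
```

```text
pegtop pred [355.3 282.6] hole top pred [360.3 257.6] foot plate c [350.4 347.9]
[559.1 -15.5 170. ]
[528.6 -25.5 170. ]
[496.3 -38.2 170. ]
[465.4 -47.  170. ]
```

View pics/side0zz.png

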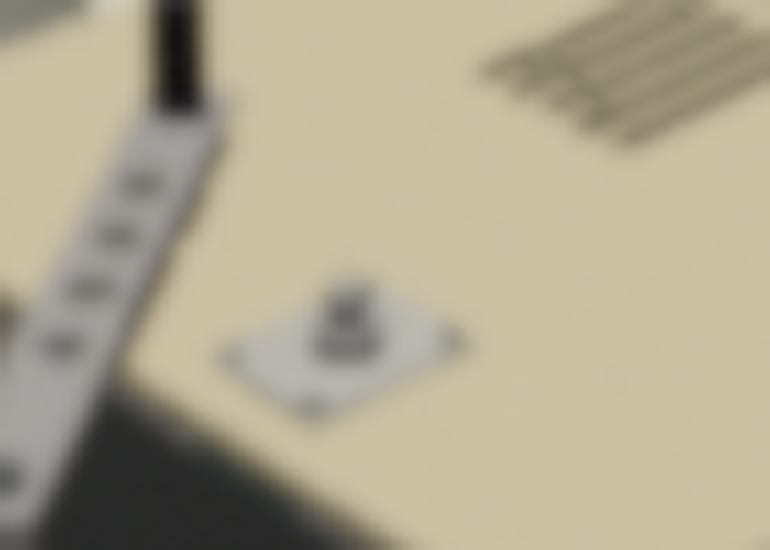

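```bash
python3 -m jog '{"travel":[[0.1,0,-0.02],[0.2,0,-0.03],[0.31,0,-0.05],[0.31,0,-0.05],[0.31,0,-0.05]],"twist":[[0,-0.005,0],[0,-0.01,0],[0,-0.015,0],[0,-0.015,0],[0,-0.015,0]],"grip":[1,1,1,1,1]}' 12; python3 st.py
python3 -m jog '{"travel":[[0.1,0,-0.02],[0.1,0,-0.02],[0.1,0,-0.02]],"twist":[[0,-0.005,0],[0,-0.005,0],[0,-0.005,0]],"grip":[1,1,1]}'; python3 st.py
```

```text
clock: 8.15
tool_pos: [603.3, -11.0, 202.9]
tool_rot: [0.736, 0.075, -0.669, 0.068]
force: [1.5, -0.6, -2.0]
grip_width: 19.8
clk 8.15 F [ 1.46 -0.62 -1.95] M [-0.1   0.   -0.04] tcp [603.26 -10.96 202.92] hole [533.21 -25.42 162.95] tilt 0.09514780722617928 yaw 11.669869178049826 g 19.831234218827753
clock: 8.52
tool_pos: [603.4, -10.9, 201.9]
tool_rot: [0.734, 0.075, -0.671, 0.068]
force: [1.1, -0.3, -1.8]
grip_width: 19.5
clk 8.525 F [ 1.06 -0.27 -1.79] M [-0.11 -0.01  0.06] tcp [603.43 -10.89 201.92] hole [533.18 -25.4  162.32] tilt 0.08990909401692707 yaw 11.672692721545197 g 19.494927023424108
```

```bash
python3 -m jog '{"travel":[[0.1,0,-0.02],[0.1,0,-0.02],[0.1,0,-0.02]],"twist":[[0,-0.005,0],[0,-0.005,0],[0,-0.005,0]],"grip":[1,1,1]}'; python3 st.py
python3 -m jog '{"travel":[[0.1,0,-0.02],[0.1,0,-0.02],[0.1,0,-0.02]],"twist":[[0,-0.005,0],[0,-0.005,0],[0,-0.005,0]],"grip":[1,1,1]}'; python3 st.py
```

```text
clock: 8.9
tool_pos: [603.6, -10.9, 200.9]
tool_rot: [0.733, 0.075, -0.673, 0.069]
force: [1.2, -0.5, -1.3]
grip_width: 19.7
clk 8.9 F [ 1.22 -0.53 -1.31] M [-0.13  0.03 -0.01] tcp [603.64 -10.85 200.88] hole [533.19 -25.39 161.65] tilt 0.0847205279973416 yaw 11.670203348979259 g 19.716334772929113
clock: 9.28
tool_pos: [603.8, -10.8, 199.9]
tool_rot: [0.731, 0.075, -0.675, 0.069]
force: [1.0, -0.5, -1.0]
grip_width: 19.4
clk 9.275 F [ 0.99 -0.54 -0.97] M [-0.18  0.23  0.06] tcp [603.84 -10.82 199.86] hole [533.19 -25.4  161.01] tilt 0.07953497529232285 yaw 11.670707470824235 g 19.386273524462464
```

```bash
python3 -m jog '{"travel":[[0.1,0,-0.02],[0.1,0,-0.02],[0.1,0,-0.02]],"twist":[[0,-0.005,0],[0,-0.005,0],[0,-0.005,0]],"grip":[1,1,1]}'; python3 st.py;python3 st.py
```

```text
clock: 9.65
tool_pos: [604.1, -10.8, 198.9]
tool_rot: [0.729, 0.075, -0.677, 0.069]
force: [-0.6, -0.1, -2.0]
grip_width: 19.7
clk 9.65 F [-0.59 -0.08 -1.98] M [-0.19  0.34  0.03] tcp [604.12 -10.79 198.9 ] hole [533.28 -25.41 160.41] tilt 0.07454107234291167 yaw 11.67051532907137 g 19.681430503162918
clk 9.65 F [-0.59 -0.08 -1.98] M [-0.19  0.34  0.03] tcp [604.12 -10.79 198.9 ] hole [533.28 -25.41 160.41] tilt 0.07454107234291167 yaw 11.67051532907137 g 19.681430503162918
```

```bash
python3 - <<'E'
from h import *
p,d=imaging.snapshot('side'); cv2.imwrite('pics/side6.png',p[:,:,::-1]); p=cv2.resize(p[170:220,230:300],None,fx=11,fy=11,interpolation=cv2.INTER_CUBIC)
cv2.imwrite('pics/side6z.png',p[:,:,::-1])
E
```

```text
(no output)
```

View pics/side6z.png

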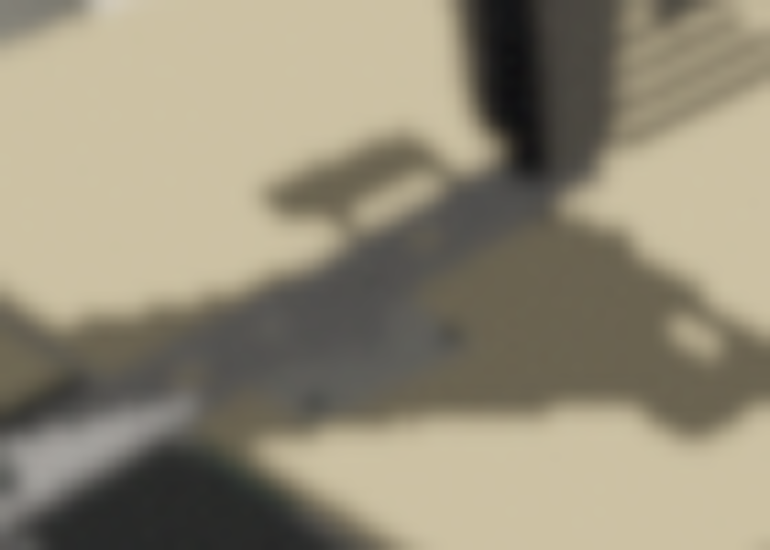

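```bash
python3 -m jog '{"travel":[[0.1,0,-0.02],[0.1,0,-0.02],[0.1,0,-0.02]],"twist":[[0,-0.005,0],[0,-0.005,0],[0,-0.005,0]],"grip":[1,1,1]}'; python3 st.py
python3 -m jog '{"travel":[[0.1,0,-0.02],[0.1,0,-0.02],[0.1,0,-0.02]],"twist":[[0,-0.005,0],[0,-0.005,0],[0,-0.005,0]],"grip":[1,1,1]}'; python3 st.py
```

```text
clock: 10.07
tool_pos: [604.3, -10.7, 197.9]
tool_rot: [0.727, 0.074, -0.679, 0.069]
force: [-0.9, -0.6, -1.9]
grip_width: 19.6
clk 10.075 F [-0.9  -0.63 -1.85] M [-0.24  0.49  0.08] tcp [604.33 -10.72 197.91] hole [533.3  -25.38 159.78] tilt 0.06942146073568632 yaw 11.670038343564123 g 19.5578199341498
clock: 10.45
tool_pos: [604.6, -10.7, 196.9]
tool_rot: [0.726, 0.074, -0.68, 0.069]
force: [-1.8, -1.1, -2.0]
grip_width: 19.7
clk 10.45 F [-1.76 -1.09 -2.03] M [-0.32  0.62 -0.01] tcp [604.59 -10.68 196.91] hole [533.37 -25.38 159.15] tilt 0.06439421508751907 yaw 11.671218525762779 g 19.684001611494427
```

```bash
python3 -m jog '{"travel":[[0,0,0.05],[0.1,0,0.05],[0.1,0,0.05],[0.1,0,0.05]],"twist":[[0,0,0],[0,-0.005,0],[0,-0.005,0],[0,-0.005,0]],"grip":[1,1,1,1]}'; python3 st.py
python3 -m jog '{"travel":[[0.1,0,0.02],[0.1,0,0.02],[0.1,0,0.02]],"twist":[[0,-0.005,0],[0,-0.005,0],[0,-0.005,0]],"grip":[1,1,1]}'; python3 st.py
```

```text
clock: 10.95
tool_pos: [604.7, -10.6, 196.1]
tool_rot: [0.724, 0.074, -0.682, 0.07]
force: [-0.1, -1.5, -1.8]
grip_width: 19.7
clk 10.95 F [-0.07 -1.55 -1.84] M [-0.24  0.22  0.02] tcp [604.65 -10.64 196.13] hole [533.29 -25.37 158.65] tilt 0.06051628437130722 yaw 11.675747687770986 g 19.676256247646307
clock: 11.32
tool_pos: [604.6, -10.5, 195.1]
tool_rot: [0.723, 0.074, -0.684, 0.07]
force: [1.7, -0.4, -0.3]
grip_width: 19.5
clk 11.325 F [ 1.72 -0.41 -0.27] M [-0.17 -0.11 -0.02] tcp [604.63 -10.55 195.12] hole [533.1  -25.33 157.99] tilt 0.05576426293900604 yaw 11.680077309951482 g 19.539237784262802
```

```bash
python3 - <<'E'
from h import *
p,d=imaging.snapshot('side'); cv2.imwrite('pics/side7.png',p[:,:,::-1]); a=cv2.resize(p[170:220,230:300],None,fx=11,fy=11,interpolation=cv2.INTER_CUBIC)
cv2.imwrite('pics/side7z.png',a[:,:,::-1])
p,d=imaging.snapshot('wrist'); cv2.imwrite('pics/wrist7.png',p[:,:,::-1])
E
python3 st.py
```

```text
clk 11.425 F [ 1.72 -1.09 -1.25] M [-0.08 -0.12  0.08] tcp [604.58 -10.58 195.13] hole [533.05 -25.35 158.01] tilt 0.055740870042154854 yaw 11.679500261771357 g 19.61410684421214
```

View pics/side7z.png

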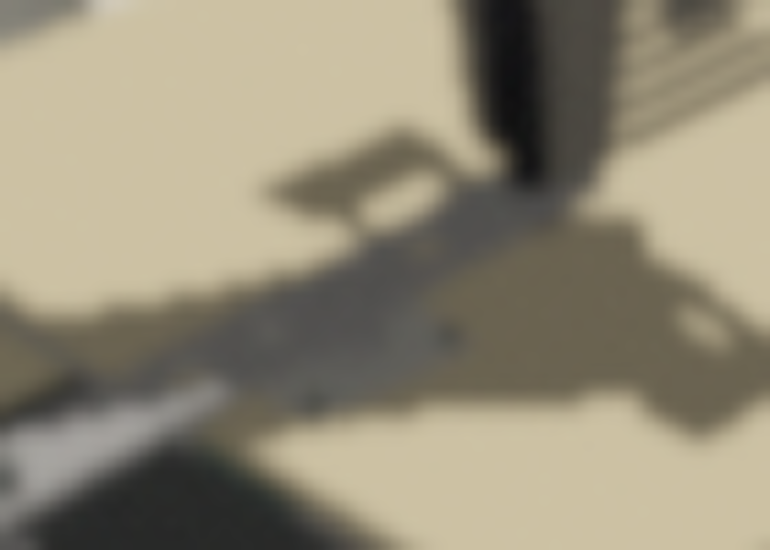

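View pics/wrist7.png

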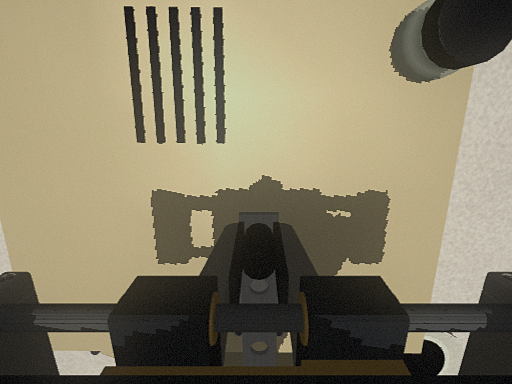

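```bash
python3 - <<'E'
from h import *
a=cv2.imread('pics/wrist7.png')[260:365,205:315]; cv2.imwrite('pics/w7z.png',cv2.resize(a,None,fx=5.6,fy=5.6,interpolation=cv2.INTER_CUBIC))
a=cv2.imread('pics/wrist4.png')[260:365,205:315]; cv2.imwrite('pics/w4zz.png',cv2.resize(a,None,fx=5.6,fy=5.6,interpolation=cv2.INTER_CUBIC))
s=state(); c=cam('wrist',s); R=Ro.from_quat(s['tool_rot']).as_matrix(); x,y,z=R.T
for d in (45,75,105): print(d,proj(c,s['tool_pos']+28*x+d*z))
for X in ([531.4,-25.1,162],[531.4,-25.1,142]): print(proj(c,X))
E
```

```text
45 [257.62912999 285.7554819 ]
75 [257.64211747 318.00620529]
105 [257.65407573 347.70115402]
[256.91341281 318.51794548]
[257.00269502 302.50467499]
```

View pics/w7z.png

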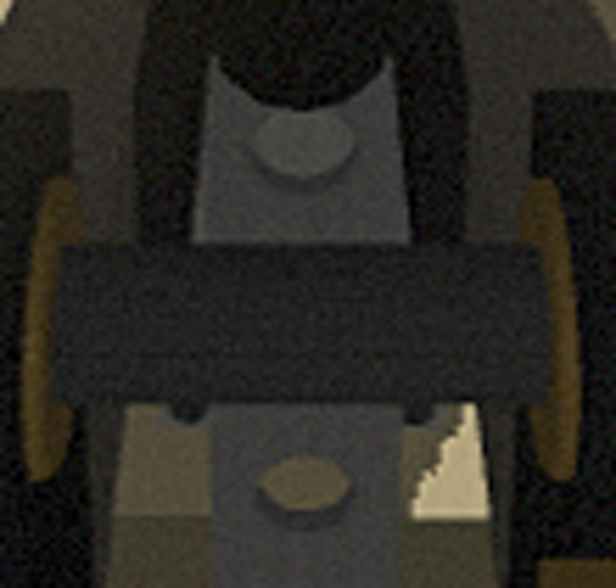

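View pics/w4zz.png

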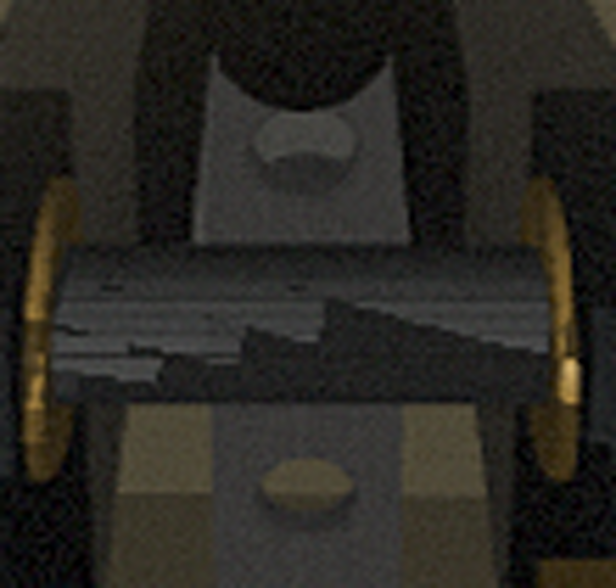

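The gripper still holds the bar rigidly: hole 1 is at the same wrist-image position as before. The hole's underside is therefore at about z=157.5, below the peg's top (162), so it is already over the peg. I'll continue down gently.

```bash
python3 -m jog '{"travel":[[0,0,-0.05],[0.1,0,-0.06],[0.2,0,-0.07],[0.2,0,-0.07]],"twist":[[0,0,0],[0,-0.005,0],[0,-0.01,0],[0,-0.01,0]],"grip":[1,1,1,1]}'; python3 st.py
python3 -m jog '{"travel":[[0.1,0,-0.01],[0.2,0,-0.03],[0.2,0,-0.03]],"twist":[[0,-0.005,0],[0,-0.01,0],[0,-0.01,0]],"grip":[1,1,1]}'; python3 st.py
```

```text
clock: 11.92
tool_pos: [605.0, -10.5, 192.9]
tool_rot: [0.719, 0.074, -0.688, 0.07]
force: [0.5, -0.6, -2.0]
grip_width: 19.8
clk 11.925 F [ 0.51 -0.65 -2.01] M [-0.15 -0.01  0.01] tcp [605.02 -10.49 192.85] hole [533.09 -25.36 156.55] tilt 0.044530956886177586 yaw 11.680311344577186 g 19.78552460387582
clock: 12.3
tool_pos: [605.4, -10.5, 190.9]
tool_rot: [0.715, 0.073, -0.691, 0.071]
force: [1.1, -0.3, -1.9]
grip_width: 19.8
clk 12.3 F [ 1.13 -0.3  -1.93] M [-0.1  -0.04  0.13] tcp [605.39 -10.47 190.9 ] hole [533.1  -25.39 155.33] tilt 0.0345738594679861 yaw 11.6761224659947 g 19.777684645125813
```

```bash
python3 -m jog '{"travel":[[0.1,0,-0.03],[0.2,0,-0.04],[0.2,0,-0.04]],"twist":[[0,-0.005,0],[0,-0.01,0],[0,-0.01,0]],"grip":[1,1,1]}'; python3 st.py
python3 -m jog '{"travel":[[0.1,0,-0.02],[0.2,0,-0.03],[0.2,0,-0.03]],"twist":[[0,-0.005,0],[0,-0.01,0],[0,-0.01,0]],"grip":[1,1,1]}'; python3 st.py
```

```text
clock: 12.68
tool_pos: [605.8, -10.4, 188.9]
tool_rot: [0.712, 0.073, -0.695, 0.071]
force: [-0.5, 0.0, -2.0]
grip_width: 19.7
clk 12.675 F [-0.49  0.   -2.05] M [-0.16  0.09  0.06] tcp [605.75 -10.44 188.89] hole [533.11 -25.44 154.08] tilt 0.024337853885818748 yaw 11.673085374654873 g 19.712345708837542
clock: 13.05
tool_pos: [606.1, -10.4, 186.9]
tool_rot: [0.708, 0.073, -0.698, 0.071]
force: [0.2, -0.5, -1.4]
grip_width: 20.0
clk 13.05 F [ 0.17 -0.52 -1.41] M [-0.25  0.23  0.11] tcp [606.12 -10.35 186.92] hole [533.15 -25.42 152.84] tilt 0.014442188330222101 yaw 11.674478530350218 g 20.007248213369422
```

```bash
python3 -m jog '{"travel":[[0.1,0,-0.02],[0.15,0,-0.02],[0.15,0,-0.02]],"twist":[[0,-0.005,0],[0,-0.008,0],[0,-0.008,0]],"grip":[1,1,1]}'; python3 st.py
python3 -m jog '{"travel":[[0.05,0,-0.01],[0.1,0,-0.01],[0.1,0,-0.01]],"twist":[[0,-0.003,0],[0,-0.005,0],[0,-0.005,0]],"grip":[1,1,1]}'; python3 st.py
```

```text
clock: 13.42
tool_pos: [606.4, -10.3, 185.5]
tool_rot: [0.706, 0.072, -0.701, 0.072]
force: [-0.9, -0.6, -1.3]
grip_width: 20.0
clk 13.425 F [-0.87 -0.63 -1.33] M [-0.28  0.21  0.03] tcp [606.35 -10.32 185.47] hole [533.11 -25.45 151.98] tilt 0.006578067174754473 yaw 11.67413789075145 g 19.982735308640752
clock: 13.8
tool_pos: [606.5, -10.3, 184.5]
tool_rot: [0.704, 0.072, -0.703, 0.072]
force: [-1.9, -1.3, -1.6]
grip_width: 19.5
clk 13.8 F [-1.92 -1.32 -1.57] M [-0.3   0.3   0.01] tcp [606.51 -10.3  184.52] hole [533.11 -25.45 151.39] tilt 0.001747572904642195 yaw 11.670873545680472 g 19.46090469420074
```

```bash
python3 -m jog '{"travel":[[0.05,0,0.03],[0.05,0,0.03],[0.05,0,0.03]],"twist":[[0,0,0],[0,-0.002,0],[0,-0.002,0]],"grip":[1,1,1]}'; python3 st.py
python3 -m jog '{"travel":[[0.05,0,0],[0.05,0,0],[0.05,0,0]],"twist":[[0,0,0],[0,0,0],[0,0,0]],"grip":[1,1,1]}'; python3 st.py
```

```text
clock: 14.18
tool_pos: [606.4, -10.3, 184.1]
tool_rot: [0.704, 0.072, -0.703, 0.072]
force: [-0.2, -1.3, -1.1]
grip_width: 19.6
clk 14.175 F [-0.2  -1.29 -1.08] M [-0.27  0.01  0.1 ] tcp [606.44 -10.26 184.12] hole [533.   -25.43 151.1 ] tilt 0.0003108441543596574 yaw 11.677031019972322 g 19.610447623051567
clock: 14.55
tool_pos: [606.5, -10.2, 183.7]
tool_rot: [0.704, 0.072, -0.703, 0.072]
force: [0.6, 0.4, -1.8]
grip_width: 19.8
clk 14.55 F [ 0.65  0.38 -1.81] M [-0.18 -0.12  0.04] tcp [606.48 -10.17 183.68] hole [533.05 -25.34 150.64] tilt 0.00047943833440961214 yaw 11.683845341719543 g 19.77159425708232
```

```bash
python3 -m jog '{"travel":[[0.04,0,0],[0.04,0,0],[0.04,0,0]],"twist":[[0,0,0],[0,0,0],[0,0,0]],"grip":[1,1,1]}'; python3 st.py
python3 -m jog '{"travel":[[0.04,0,0],[0.04,0,0],[0.04,0,0]],"twist":[[0,0,0],[0,0,0],[0,0,0]],"grip":[1,1,1]}'; python3 st.py
```

```text
clock: 14.92
tool_pos: [606.5, -10.2, 183.6]
tool_rot: [0.704, 0.072, -0.703, 0.072]
force: [0.3, 0.2, 3.1]
grip_width: 19.7
clk 14.925 F [0.33 0.22 3.12] M [-0.04  0.1   0.07] tcp [606.51 -10.2  183.59] hole [533.08 -25.36 150.54] tilt 0.0006430730110335412 yaw 11.678887522043158 g 19.65889282794827
clock: 15.3
tool_pos: [606.5, -10.2, 183.6]
tool_rot: [0.704, 0.072, -0.703, 0.072]
force: [-0.9, 0.6, 5.6]
grip_width: 19.7
clk 15.3 F [-0.9   0.61  5.58] M [-0.07  0.37  0.06] tcp [606.5  -10.24 183.55] hole [533.08 -25.4  150.5 ] tilt 0.0007252800309038701 yaw 11.677200164159903 g 19.650843836819668
```

It landed at TCP z = 183.6, the same height as when the stay lay flat at the start, so it is home on the collar. I'll ease off the push and release.

```bash
python3 -m jog '{"travel":[[-0.07,0,0],[-0.07,0,0],[-0.07,0,0]],"twist":[[0,0,0],[0,0,0],[0,0,0]],"grip":[1,1,1]}'; python3 st.py
python3 -m jog '{"travel":[[0,0,0],[0,0,0],[0,0,0],[0,0,0],[0,0,0],[0,0,0],[0,0,0]],"twist":[[0,0,0],[0,0,0],[0,0,0],[0,0,0],[0,0,0],[0,0,0],[0,0,0]],"grip":[-0.5,-0.5,-0.5,-0.5,-0.5,-0.5,-0.5]}'; python3 st.py
```

```text
clock: 15.68
tool_pos: [606.5, -10.2, 183.6]
tool_rot: [0.704, 0.072, -0.703, 0.072]
force: [0.9, 0.8, 2.6]
grip_width: 19.4
clk 15.675 F [0.93 0.76 2.59] M [ 0.04 -0.08  0.07] tcp [606.48 -10.23 183.58] hole [533.04 -25.4  150.55] tilt 0.0003943005449772415 yaw 11.679451706370337 g 19.448528590407616
clock: 16.55
tool_pos: [606.2, -10.3, 183.5]
tool_rot: [-0.703, -0.072, 0.703, -0.072]
force: [1.0, -0.8, 1.6]
grip_width: 69.0
clk 16.55 F [ 1.01 -0.77  1.6 ] M [-0.09  0.15 -0.01] tcp [606.23 -10.3  183.47] hole [532.77 -25.46 150.48] tilt -0.00012176573280603791 yaw 11.675217914937395 g 68.98072569849015
```

```bash
python3 -m jog '{"travel":[[-1,0,0],[-3,0,0],[-6,0,0],[-10,0,0],[-15,0,0],[-15,0,0],[-15,0,0]],"twist":[[0,0,0],[0,0,0],[0,0,0],[0,0,0],[0,0,0],[0,0,0],[0,0,0]],"grip":[-0.5,-0.5,-0.5,-0.5,-0.5,-0.5,-0.5]}'; python3 st.py
python3 - <<'E'
from h import *
s=state()
for n in ('wrist','side','scene'):
    p,d=imaging.snapshot(n); cv2.imwrite(f'pics/{n}9.png',p[:,:,::-1])
    if n=='side': p=cv2.resize(p[130:250,180:340],None,fx=5,fy=5,interpolation=cv2.INTER_CUBIC)
    if n=='wrist':
        c=cam('wrist',s); cv2.imwrite('pics/wrist9z.png',cv2.resize(p[160:310,180:340],(640,600),interpolation=cv2.INTER_CUBIC)[:,:,::-1])
        print(proj(c,[531.4,-25.1,162]),proj(c,[606.4,-10.2,197]),proj(c,[606.4,-10.2,155]))
    else: cv2.imwrite(f'pics/{n}9z.png',p[:,:,::-1])
E
```

```text
clock: 17.42
tool_pos: [606.0, -10.3, 334.0]
tool_rot: [0.704, 0.072, -0.703, 0.072]
force: [1.0, 0.0, -0.0]
grip_width: 68.8
clk 17.425 F [ 1.01  0.03 -0.  ] M [-0.04  0.17 -0.01] tcp [605.99 -10.27 333.96] hole [532.55 -25.43 300.93] tilt 0.000499704696880315 yaw 11.680142732632689 g 68.82979152285402
[257.41688791 236.69343492] [257.83176059 187.88891233] [257.86929364 178.31371259]
```

View pics/wrist9z.png

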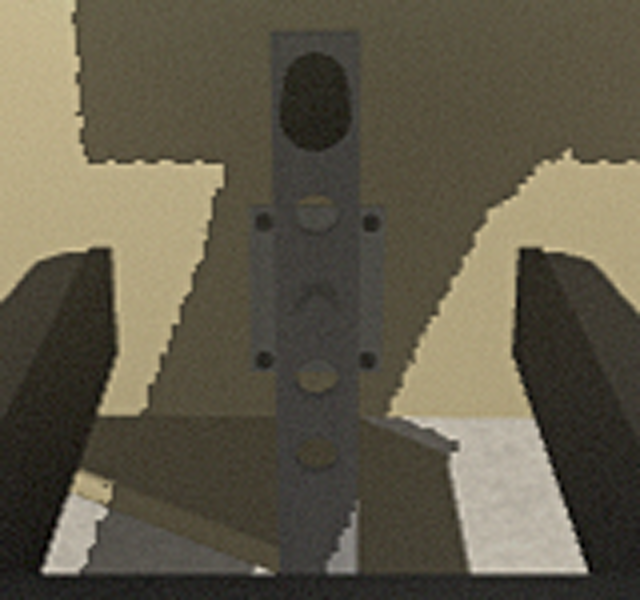

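View pics/side9z.png

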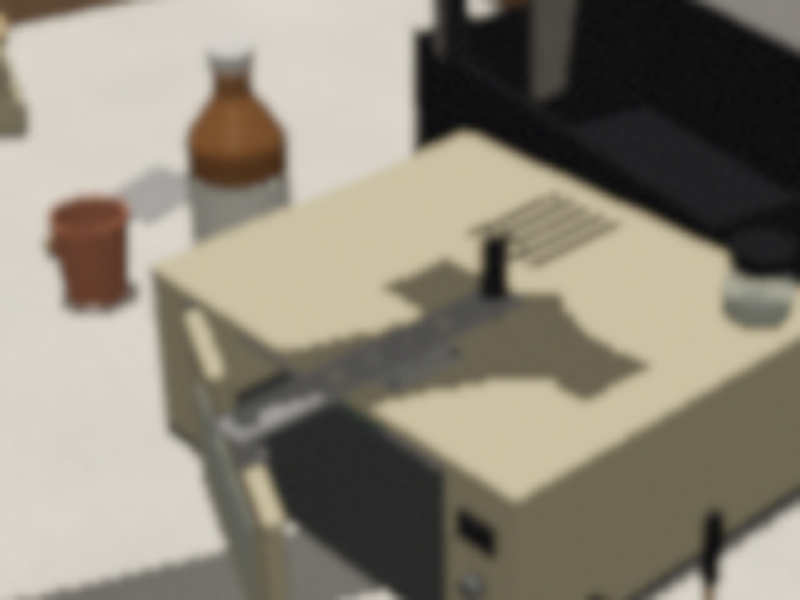

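View pics/scene9.png

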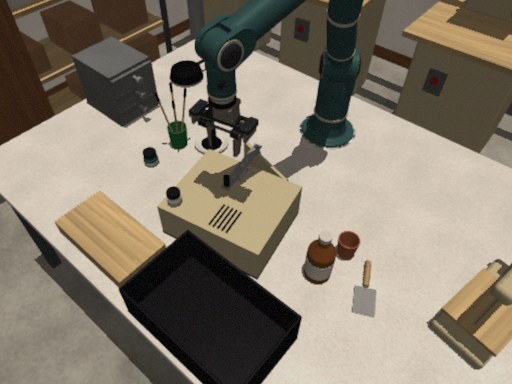

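The second hole from the knob, at wrist zoom px (317,295), is filled by the peg. Holes 1, 3 and 4 show the surface below. The jars, pots and tools are at the same pixels as before, and the hand is clear, so I'll hand it in.

```bash
python3 - <<'E'
from h import *
from bench import order
c=imaging.camera_params('wrist'); s=state(); c=cam('wrist',s)
f=lambda p:(180+p[0]/4-.4,160+p[1]/4-.4)
h=np.array([plane(c,*f(p),155)[:2] for p in [(318,213),(317,295),(316,377),(316,452)]]); print(h.round(1), np.linalg.norm(np.diff(h,axis=0),axis=1).round(1))
a=cv2.imread('pics/scene0.png').astype(int); b=cv2.imread('pics/scene9.png').astype(int)
for n,(u,v) in dict(paint=(174,196),glaze=(150,157),varnish=(320,258),cup=(348,245),scraper=(366,290),pot=(178,135)).items():
    print(n, np.abs(a-b)[v-10:v+10,u-8:u+8].mean().round(1))
print(order.finish_job())
E
```

```text
[[561.4 -21. ]
 [532.9 -26.6]
 [503.  -32.4]
 [474.4 -38.4]] [29.  30.5 29.3]
paint 4.9
glaze 4.9
varnish 3.9
cup 3.9
scraper 6.6
pot 3.9
the job is handed in; nothing more can be done
None
```

The door is propped at the second hole from the knob: the stay lies fully home on the peg's collar, I have let go, and the job is handed in at about 17.5 s of the 72 s. I lifted the stay by its knob, swung it about 36° to the peg and lowered it in steps of about 1–2 mm. It went over the peg at the first try.

**Last checks**
- **Height:** the stay stopped firmly at a tool height of 183.6 mm, the same as when it lay flat at the start. The tilt was about 0.
- **Hole:** the wrist picture shows the peg filling the second hole. The hole spacing measures 29.0–30.5 mm, against 30 mm nominal.
- **Force:** the push at the knob when it seated was about 7–8 N, which is roughly 12 N on the peg and collar. Before that the readings stayed within about 3 N.
- **Surroundings:** the small jar, the green jar, the bottle, the brush pot, the cup and the scraper show only image noise between the first and last pictures. The paper plate is still in its place but was not compared in this way.

**Disagreement:** the cameras and the arm's geometry differed by 1–3 mm on where the peg and hole were. The touch-down and the last wrist picture settled it.

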